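# Find the gold-stamped box and push it to the dispatch line

## Task

First with the fingers tip both red-lidded wooden boxes over, towards the robot or away from it, so that they lie on their sides and you can see which one carries the gold stamp underneath; only when both lie on their sides, push the stamped one along the table until it lies centred over the green dispatch line. Do not lift or carry a box; leave the other box lying on its side near where it fell, clear of the line, and leave everything else alone.

Things in the scene. Friction and masses are not known exactly. Their poses are not given: they have to be found in the camera images.
- box_a: one of two look-alike closed wooden boxes, red lid, brass corners, too wide to grasp: 100 mm along its x, 110 mm along its y, 120 mm tall (its z), 0.3 to 0.6 kg, on a rubber base 96 x 106 x 8 mm that hardly slips. Starts upright, x axis within 0.3 rad of world x, one box left and one right of the line. Origin: centre of its black underside. Pulled over towards the robot, it shows the underside to the scene camera
- box_b: one of two look-alike closed wooden boxes, red lid, brass corners, too wide to grasp: 100 mm along its x, 110 mm along its y, 120 mm tall (its z), 0.3 to 0.6 kg, on a rubber base 96 x 106 x 8 mm that hardly slips. Starts upright, x axis within 0.3 rad of world x, one box left and one right of the line. Origin: centre of its black underside. Pulled over towards the robot, it shows the underside to the scene camera
- box_a_mid (a point): centre of box_a (60 mm along its z from the underside). Pulled or pushed at its top along its x, it tips about the bottom edge (follow the arc: a finger that stays low jams on it) and past 40 degrees falls onto its side by itself: it then lies with its x upright and z and y level, 100 mm high, its centre about 110 mm (90 to 140) from where it stood
- box_b_mid (a point): centre of box_b (60 mm along its z from the underside). Pulled or pushed at its top along its x, it tips about the bottom edge (follow the arc: a finger that stays low jams on it) and past 40 degrees falls onto its side by itself: it then lies with its x upright and z and y level, 100 mm high, its centre about 110 mm (90 to 140) from where it stood
- stamp (a point): centre of the round gold stamp, 68 mm across, that only one box has (the left one in some starts, the right one in others); it is hidden until the box is tipped; at the centre of the underside of the stamped box (it coincides with that box's origin)
- line: the dispatch line: flat green tape with a white middle stripe stuck on the table between the boxes, 340 mm long along its x (roughly ahead of the robot), 50 mm wide, nothing to bump into; origin at its middle
- foil: upright roll of gold foil, 48 mm across, 55 mm high, origin at its underside; leave alone
- brass_tool: brass finishing tool standing upright, 32 mm across, 108 mm high, origin at its underside; leave alone
- glue: jar with a white cap, 60 mm across, 100 mm high, origin at its underside; leave alone
- pink_tray: pink plastic tray, 130 x 180 x 50 mm, origin at its underside; leave alone
- hammer: hammer 200 mm long lying on the table, origin on its underside; leave alone
There are look-alikes about, which are no part of the job. Leave any purple look-alike of the box_b alone.

How it is judged (in metres and radians):
On the way, in this order (a step that is already met when the one before it is completed fails the run):
1. one box lies on its side (((angle between box_a's own z axis and vertical between 1.45 and 1.69 rad and angle between box_a's own y axis and vertical between 1.4 and 1.74 rad) or (angle between box_b's own z axis and vertical between 1.45 and 1.69 rad and angle between box_b's own y axis and vertical between 1.4 and 1.74 rad))), for 0.1 s.
2. both boxes lie on their sides (angle between box_a's own z axis and vertical between 1.45 and 1.69 rad and angle between box_a's own y axis and vertical between 1.4 and 1.74 rad and angle between box_b's own z axis and vertical between 1.45 and 1.69 rad and angle between box_b's own y axis and vertical between 1.4 and 1.74 rad and linear speed of each of box_a, box_b below 0.02 m/s and angular speed of each of box_a, box_b below 0.2 rad/s), for 0.2 s.
3. the stamped box lies over the dispatch line (angle between box_a's own z axis and vertical between 1.45 and 1.69 rad and angle between box_a's own y axis and vertical between 1.4 and 1.74 rad and y of box_a_mid in the frame of line between -0.025 and 0.025 m and x of box_a_mid in the frame of line between -0.17 and 0.17 m), for 0.2 s.
At the end, for the whole second after the job is handed in: Both boxes lie on their sides on the table, at rest; the stamped box's centre is within 25 mm of the dispatch line's middle stripe (and between its ends); the other box's centre is more than 80 mm from the stripe and within 180 mm of where it stood (all of step 3 and angle between box_b's own z axis and vertical between 1.45 and 1.69 rad and angle between box_b's own y axis and vertical between 1.4 and 1.74 rad and height (world z) of each of box_a_mid, box_b_mid below 0.075 m and distance of box_b_mid from where it was at the start of the episode below 0.18 m and not (y of box_b_mid in the frame of line between -0.08 and 0.08 m and x of box_b_mid in the frame of line between -0.17 and 0.17 m) and linear speed of each of box_a, box_b below 0.02 m/s and angular speed of each of box_a, box_b below 0.2 rad/s); the robot touches nothing.
It fails at once if a box is lifted off the table ((height (world z) of box_a_mid above 0.105 m or (angle between box_a's own z axis and vertical above 1.45 rad and height (world z) of box_a_mid above 0.085 m)) or (height (world z) of box_b_mid above 0.105 m or (angle between box_b's own z axis and vertical above 1.45 rad and height (world z) of box_b_mid above 0.085 m))).
It fails at once if the unstamped box is pushed to the line (y of box_b_mid in the frame of line between -0.07 and 0.07 m and x of box_b_mid in the frame of line between -0.17 and 0.17 m).
It fails at once if a bystander is disturbed (moved 30 mm or tipped) (distance of any of foil, brass_tool, glue, pink_tray, hammer from where it was at the start of the episode above 0.03 m or angle between any of foil, brass_tool, glue's own z axis and vertical above 0.4 rad).
It also fails if it takes over 61 s, if anything falls off the work surface, if the arm or the gripper's body presses on something with over 40 N, if the wrist force passes 120 N, or if a joint passes its speed limit or range.

## Robot

A 6-joint arm with a two-finger parallel gripper is mounted at the origin on the work surface. World frame = base frame: x ahead of the robot, y to its left, z up, the work surface at z = 0. Lengths are in mm, angles in rad, forces in N, time in s.
With the tool pointing down it reaches from about 350 to 975 mm from the base axis. Payload 7.1 kg.
Tool frame: the origin (TCP) lies on the mounting face of the last link; the fingertips stand 182 mm ahead of it and the grasp point (between the pads) lies 163 mm ahead of it (ctrl.tip_reach is the distance from the TCP to the fingertips, in mm); z points along the fingers, y is the direction in which the jaws open and shut (so a half turn about z gives the same grasp; the last joint's range is limited). The gripper opens to 88 mm and grips with 3 to 60 N. Pads are 20 mm wide; open, the fingers measure 115 mm over their backs; the gripper's body (75 mm by 178 mm) begins 61 mm behind the grasp point.
Start: joints at [1.168, 0.423, 1.63, -0, 1.089, -0.019], TCP at [233.997, 579.527, 404.675] pointing down, gripper open.
Joint ranges: [-3, 3], [-0.9, 2.11], [0.09, 2.58], [-1.31, 4.45], [0.11, 2.69], [-2.54, 2.54]. Speed limits (rad/s): [2.39, 2.39, 3.01, 3.14, 3.14, 3.14].

## Interface

Orientations are given as a rotation vector (axis times angle).
In Python, from workcell import ctrl gives the robot as it stands.
- The arm moves only by the tool jog_arm, never from a script. Its argument "steps" is a list that holds one entry, the list of rows, each a list of 7 numbers: the shift along the tool's x, y, z in m, then the turn, a rotation vector about the tool's x, y, z in degrees, then the gripper's target within -1 to 1 (shut at 1, half-way at 0, fully open at -1). A call has 1 to 20 rows; each row shifts and turns the commanded pose from where the row before left it, along the tool's axes as they then stand; what a row does not reach is not made up. A row lasts 1/12 s, in which the tool goes at most 41.7 mm and 7.16 degrees, less where a joint would pass 70% of its speed; a pose out of reach is approached as far as the arm can. A call is refused whole if a number of a shift passes 0.0417 or a number of a turn 7.16, either way. A call with a gripper value outside its range is refused whole. The fingers move at their own pace and stop on an object; the grip force is fixed at half the most. Time passes only in rows, so rows that do not move let the fingers close. It gives the time, the measured TCP pose, the force and the opening at its end, in the units of the state.
- ctrl.get_obs(): the state, without advancing time (a new reading comes with each control period).
- ctrl.get_image(name): name is "scene" or "top" or "wrist"; returns the picture (400x640x3 uint8, red, green, blue); there is no depth.
- ctrl.camera_info(name): a dict with "fx", "fy", "cx", "cy" (pixels), "dist" ([k1, k2, p1, p2, k3] as OpenCV has them; the pictures are not rectified), "origin" and "attitude" of the camera in the world; the wrist camera has in their place "T_tool_cam" (4x4, takes a point from camera to tool coordinates, whose origin is the TCP and whose axes are the flange's). Camera axes: x right, y down, z forward; pixel columns grow to the right and rows downward; lengths in mm; the calibration is good to about 2 mm. A picture is of the moment at which its call begins: read the wrist's pose just before it. camera_info takes no time and is no camera call.
- ctrl.close_job(): hands the job in, once; it reports no verdict.
Trained networks look in the newest picture that a camera, given by its name, has taken for a name from the list of things; names that differ only in an ending like _2 or _b are one class to them, and where a whole thing is asked for, a point or a joint stands for the part that bears it (a point fixed in the world has none). Each returns a list of dicts, best first, with "p" (0 to 1); they miss things now and then, are a little off and sometimes report something else, mostly with a low value. They report only what shows in the picture. A call takes as long as a camera call. They do not tell look-alikes from the thing itself.
- ctrl.look_for(thing, camera): "bbox" ([left, top, right, bottom] in pixels, round what is visible of it).
- ctrl.trace(thing, camera): "pixels" (400x640 bool, what is visible of it) and "bbox" ([left, top, right, bottom] in pixels, round what is visible of it).
- ctrl.landmark_of(thing, camera): "uv" ([column, row] in pixels: a listed point, or the origin of a listed thing).
The state is a dict: "t": time; "qpos": joint angles; "qvel": joint speeds; "joint_torque": joint torques, N m; "ee_pos": TCP position; "orientation": TCP orientation; "ft_force": force on the tool from outside, world axes, zero at the start; "moment": the same for the moment, N m; "width": finger opening in mm.
Only numpy, scipy, OpenCV 4.12 (cv2) and the standard library are available. Lean on these libraries where they do the work, as an engineer would, in place of code of your own. Each camera call takes 0.05 s, during which the arm holds its last target.

## Working session

There is one attempt and no reset: what is moved stays moved. The work goes in short steps, Python scripts to look and compute and a tool call to move; the robot and the scene stay as the last step left them, time stands still between calls to the robot, and variables do not carry over. Pictures are saved under pics/ and viewed, and the job is handed in when it is done.

Besides the shell and the picture viewer there is one more tool, called after "Emit:" as name(argument=value, ...), one argument or row to a line, values as JSON. jog_arm: Moves the arm, as the interface text tells. Its arguments: {"type":"object","properties":{"steps":{"type":"array"}},"required":["steps"]}

```bash
ls; mkdir -p pics; python3 - <<'E'
from workcell import ctrl
import cv2
o=ctrl.get_obs();print({k:o[k] for k in o})
for c in ("scene","top"):
    im=ctrl.get_image(c);cv2.imwrite(f"pics/{c}0.png",im[:,:,::-1]);print(c,ctrl.camera_info(c))
    for n in ("box_a","line"):
        print(n,[(d['bbox'],round(d['p'],2)) for d in ctrl.look_for(n,c)])
    print([(d['uv'],round(d['p'],2)) for d in ctrl.landmark_of("line",c)])
    print([(d['uv'],round(d['p'],2)) for d in ctrl.landmark_of("box_a_mid",c)])
print(ctrl.camera_info("wrist"))
E
```

```text
pics
{'t': 0.0, 'qpos': array([ 1.16801047e+00,  4.23864743e-01,  1.63072054e+00, -7.14334811e-06,
        1.08862416e+00, -1.90117182e-02]), 'qvel': array([ 0.00107743, -0.00173818, -0.00163889,  0.00127998, -0.00066363,
       -0.00074752]), 'joint_torque': array([ 1.83376003e-03, -5.44626153e+01, -2.73664087e+01,  6.44447585e-02,
        2.27797253e-02, -3.44820296e-05]), 'ee_pos': array([233.88282975, 579.2728557 , 403.87455977]), 'orientation': array([-5.99069698e-01, -3.08360603e+00,  2.48518427e-03]), 'ft_force': array([ 0.31395171, -0.05751086,  0.17602654]), 'moment': array([-0.04873923, -0.01890352, -0.05146162]), 'width': 88.20809511658409}
scene {'fx': 474.17347251379084, 'fy': 474.17347251379084, 'cx': 320.0485557924655, 'cy': 202.19161958596825, 'dist': array([-0.08645455,  0.        ,  0.        ,  0.        ,  0.        ]), 'origin': array([1357.73434256, -466.12224035, 1139.43467953]), 'attitude': array([-2.15425318, -1.22642428,  0.47546576])}
box_a [([241.4, 198.5, 294.5, 254.9], 0.94), ([355.4, 160.9, 403.4, 221.0], 0.86), ([314.4, 114.5, 355.7, 165.3], 0.59), ([4
[... 616 characters left out ...]
.64), ([232.9, 113.6, 275.8, 155.4], 0.62)]
line [([312.1, 185.8, 329.5, 277.4], 0.7)]
[([321.0, 232.6], 0.92)]
[([372.2, 204.4], 0.8), ([370.5, 205.0], 0.46)]
{'fx': 323.55255594631103, 'fy': 323.55255594631103, 'cx': 320.3704191976002, 'cy': 204.5198039768095, 'dist': array([-0.06117879,  0.        ,  0.        ,  0.        ,  0.        ]), 'T_tool_cam': array([[ 4.63981823e-04, -9.70339092e-01, -2.41747453e-01,
         6.65237521e+01],
       [ 9.99999830e-01,  5.35666438e-04, -2.30804257e-04,
        -2.80534790e-01],
       [ 3.53454390e-04, -2.41747305e-01,  9.70339176e-01,
         1.91972482e+01],
       [ 0.00000000e+00,  0.00000000e+00,  0.00000000e+00,
         1.00000000e+00]])}
```

View pics/scene0.png

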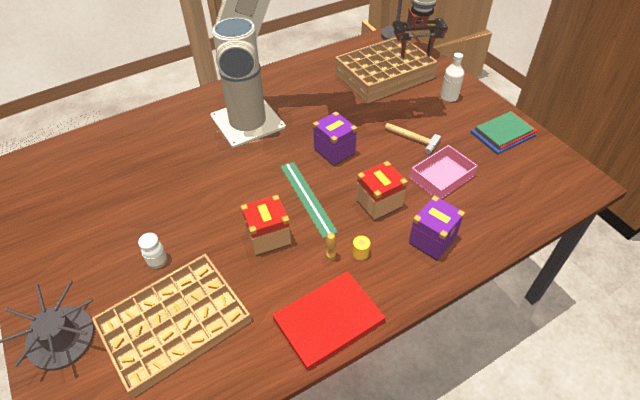

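View pics/top0.png

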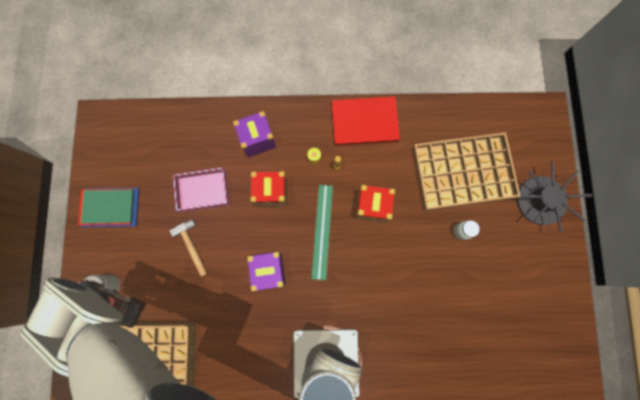

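The scene picture shows two red-lidded boxes, at about (267,225) and (381,190). The line runs from (290,165) to (330,235). There are purple look-alikes, and the brass tool and foil stand at the far end of the line. Next I'll measure these.

```bash
cat > h.py <<'E'
from workcell import ctrl
import cv2, numpy as np
from scipy.spatial.transform import Rotation as R
from scipy.optimize import least_squares
def cam(c):
    i=ctrl.camera_info(c);K=np.array([[i['fx'],0,i['cx']],[0,i['fy'],i['cy']],[0,0,1]])
    return K,np.array(i['dist']),np.array(i['origin']),R.from_rotvec(i['attitude']).as_matrix()
def unproj(c,uv,z):
    K,d,o,A=cam(c);n=cv2.undistortPoints(np.array(uv,float).reshape(-1,1,2),K,d).reshape(-1,2)
    r=np.c_[n,np.ones(len(n))]@A.T
    return o+r*((z-o[2])/r[:,2])[:,None]
def proj(c,P):
    K,d,o,A=cam(c);Rm=A.T
    return cv2.projectPoints(np.array(P,float).reshape(-1,1,3),cv2.Rodrigues(Rm)[0],-Rm@o,K,d)[0].reshape(-1,2)
E
python3 - <<'E'
from h import *
im=cv2.imread("pics/top0.png");hsv=cv2.cvtColor(im,cv2.COLOR_BGR2HSV)
m=((hsv[...,1]>150)&(hsv[...,2]>130)&((hsv[...,0]<32)|(hsv[...,0]>172))).astype(np.uint8)
for (u,v) in ((268,187),(377,202)):
    mm=np.zeros_like(m);mm[v-28:v+28,u-28:u+28]=m[v-28:v+28,u-28:u+28]
    n,l,s,c=cv2.connectedComponentsWithStats(mm);k=1+np.argmax(s[1:,4])
    p=np.argwhere(l==k)[:,::-1]
    w=unproj("top",p,120)[:,:2].astype(np.float32)
    r=cv2.minAreaRect(w);print("box",w.mean(0),r, s[k])
g=((hsv[...,0]>65)&(hsv[...,0]<95)&(hsv[...,1]>80))
g[:, :300]=0;g[:,345:]=0
p=np.argwhere(g)[:,::-1];w=unproj("top",p,0)[:,:2].astype(np.float32);print("line",cv2.minAreaRect(w),w.mean(0))
for n,z in (("foil",0),("brass_tool",0),("glue",0),("pink_tray",0),("hammer",0)):
  for c in ("top","scene"):
    d=ctrl.landmark_of(n,c) if c=="top" else []
    if d: print(n,[(x['uv'],round(x['p'],2),unproj(c,[x['uv']],0)[0].round()) for x in d[:2]])
print("scene foil etc",unproj("scene",[(361,257),(331,258),(155,264)],0).round())
print("tray corners",unproj("top",[(173,177),(225,168),(229,205),(178,210)],50).round())
print("purple",unproj("top",[(254,127),(265,271)],120).round())
print("red pad",unproj("top",[(333,99),(333,143),(399,139),(185,231),(200,275)],10).round())
im2=cv2.resize(im[90:300,160:480],None,fx=2.5,fy=2.5,interpolation=cv2.INTER_CUBIC);cv2.imwrite("pics/t1.png",im2)
E
```

```text
box [607.0444  189.15912] ((606.8063354492188, 200.888427734375), (134.58883666992188, 151.7940673828125), 2.6978397369384766) [ 240  162   46   41 1272]
box [ 536.51215 -178.51482] ((536.49169921875, -178.15396118164062), (120.48844146728516, 108.00528717041016), 81.45207214355469) [ 358  184   38   36 1053]
line ((451.9808349609375, 4.806781768798828), (43.51583480834961, 331.5676574707031), 84.77163696289062) [444.43002     5.6397667]
foil [([313.1, 158.9], 0.68, array([722.,  34.,   0.]))]
brass_tool [([334.1, 167.3], 0.49, array([688., -44.,   0.]))]
glue [([461.6, 230.6], 0.74, array([ 445., -499.,    0.]))]
pink_tray [([202.4, 191.9], 0.95, array([603., 443.,   0.]))]
hammer [([187.7, 251.7], 0.84, array([385., 488.,   0.]))]
scene foil etc [[ 732.   26.    0.]
 [ 690.  -51.    0.]
 [ 447. -503.    0.]]
tray corners [[649. 535.  50.]
 [679. 349.  50.]
 [544. 331.  50.]
 [529. 511.  50.]]
purple [[804. 234. 120.]
 [313. 191. 120.]]
red pad [[ 954.  -45.   10.]
 [ 779.  -42.   10.]
 [ 791. -288.   10.]
 [ 459.  497.   10.]
 [ 302.  437.   10.]]
```

View pics/t1.png

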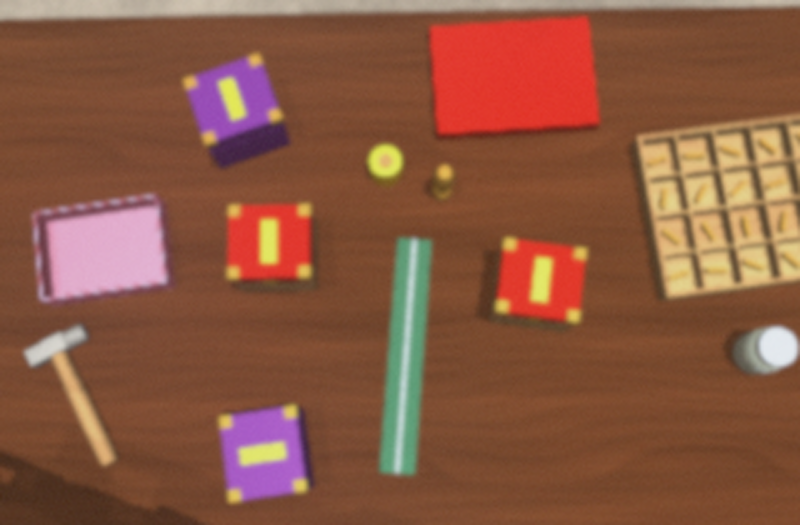

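```bash
cat >> h.py <<'E'
def fitbox(cs,z=120):
    # cs: lid corners far-left, far-right, near-right, near-left in top picture
    w=unproj("top",cs,z)[:,:2]; c=w.mean(0)
    ex=(w[0]+w[1]-w[2]-w[3])/2; ey=(w[0]+w[3]-w[1]-w[2])/2
    a=[np.arctan2(ex[1],ex[0]),np.arctan2(-ey[0],ey[1])]
    return c,np.linalg.norm(ex),np.linalg.norm(ey),np.degrees(a)
E
python3 - <<'E'
from h import *
im=cv2.imread("pics/top0.png")
for cs in ([(227,204),(312,203),(313,280),(227,280)],[(503,237),(588,247),(580,323),(496,312)]):
    print(fitbox(np.array(cs)/2.5+[160,90]))
print("line",unproj("top",np.array([(414,238),(398,474)])/2.5+[160,90],0))
E
```

```text
(array([592.5990323 , 184.19811045]), np.float64(105.10791248029143), np.float64(114.96739257157552), array([ 0.82584789, -0.615757  ]))
(array([ 534.85757105, -178.60132886]), np.float64(102.86843933799554), np.float64(113.10702801802753), array([-7.90261113, -8.13693012]))
line [[621.00089373 -11.21394612   0.        ]
 [280.34370535  17.47051743   0.        ]]
```

Emit:
jog_arm(
  steps=[
    [[0,0,0,0,0,-5.5,0],[0,0,0,0,0,-5.5,0],[0,0,0,0,0,-5.5,0],[0,0,0,0,0,-5.5,0],[-0.0285,-0.0246,0,0,0,0,0],[-0.0285,-0.0246,0,0,0,0,0],[-0.0285,-0.0246,0,0,0,0,0],[-0.0285,-0.0246,0,0,0,0,0],[-0.0285,-0.0246,0,0,0,0,0],[-0.0285,-0.0246,0,0,0,0,0],[-0.0285,-0.0246,0,0,0,0,0],[-0.0285,-0.0246,0,0,0,0,0],[-0.0285,-0.0246,0,0,0,0,0],[-0.0285,-0.0246,0,0,0,0,0],[-0.0285,-0.0246,0,0,0,0,0],[-0.0285,-0.0246,0,0,0,0,0],[-0.0285,-0.0246,0,0,0,0,0],[-0.0285,-0.0246,0,0,0,0,0],[-0.0285,-0.0246,0,0,0,0,0],[-0.0285,-0.0246,0,0,0,0,0]],
  ],
)

```text
t: 2.42
ee_pos: [691.3, 184.5, 404.7]
orientation: [-0.0, 3.142, 0.0]
ft_force: [0.7, 1.0, 0.5]
width: 44.1
```

```bash
python3 - <<'E'
from h import *
for c in("wrist","scene"): cv2.imwrite(f"pics/{c}1.png",ctrl.get_image(c)[:,:,::-1])
i=ctrl.camera_info("wrist");o=ctrl.get_obs()
K=np.array([[i['fx'],0,i['cx']],[0,i['fy'],i['cy']],[0,0,1]]);T=np.eye(4);T[:3,:3]=R.from_rotvec(o['orientation']).as_matrix();T[:3,3]=o['ee_pos'];T=T@i['T_tool_cam'];np.save("Tw.npy",T)
P=np.array([[645,240,120],[645,130,120],[545,130,120],[545,240,120.]])
q=(P-T[:3,3])@T[:3,:3];print(cv2.projectPoints(q,np.zeros(3),np.zeros(3),K,i['dist'])[0].reshape(-1,2).round())
E
```

```text
[[392. 146.]
 [256. 147.]
 [251.  13.]
 [397.  13.]]
```

View pics/wrist1.png

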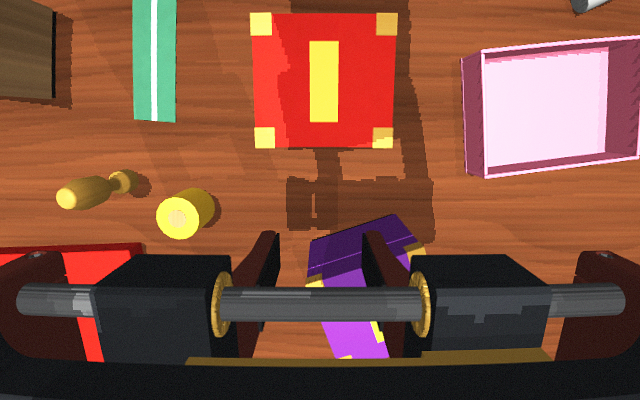

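Emit:
jog_arm(
  steps=[
    [[0,0,0.029,0,0,0,0],[0,0,0.029,0,0,0,0],[0,0,0.029,0,0,0,0],[0,0,0.029,0,0,0,0],[0.017,0,0,0,0,0,0],[0.015,0,0,0,0,0,0],[0.01,0,-0.0077,0,0,0,0],[0.01,0,-0.0077,0,0,0,0]],
  ],
)

```text
t: 3.18
ee_pos: [637.1, 186.4, 304.4]
orientation: [0.001, -3.141, 0.0]
ft_force: [1.5, 0.1, -0.4]
width: 44.0
```

Emit:
jog_arm(
  steps=[
    [[0.0112,0,-0.0059,0,0,0,0],[0.0112,0,-0.0059,0,0,0,0],[0.012,0,-0.0038,0,0,0,0],[0.012,0,-0.0038,0,0,0,0],[0.0125,0,-0.0017,0,0,0,0],[0.0125,0,-0.0017,0,0,0,0]],
  ],
)

```text
t: 3.68
ee_pos: [565.6, 186.0, 328.2]
orientation: [-0.0, 3.14, 0.001]
ft_force: [0.1, -0.1, -0.4]
width: 43.9
```

```bash
python3 - <<'E'
from h import *
for c in("wrist","scene"): cv2.imwrite(f"pics/{c}2.png",ctrl.get_image(c)[:,:,::-1])
E
```

```text
(no output)
```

View pics/scene2.png

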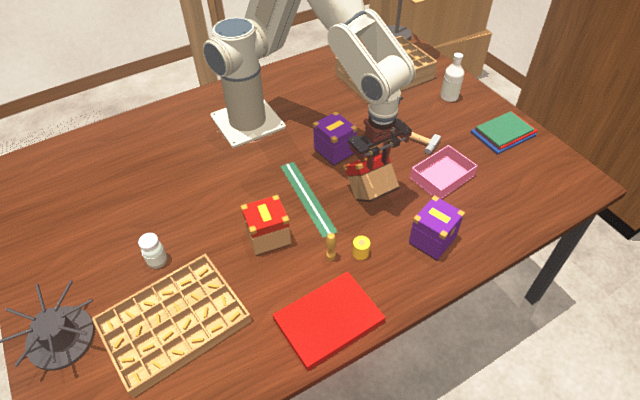

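The left box is tipping, roughly 35–40° over at (372,178). I'll carry on along the arc.

Emit:
jog_arm(
  steps=[
    [[0.0126,0,0.0005,0,0,0,0],[0.0126,0,0.0005,0,0,0,0],[0.0124,0,0.0028,0,0,0,0],[0.0124,0,0.0028,0,0,0,0],[0,0,0,0,0,0,0],[0,0,0,0,0,0,0],[0,0,0,0,0,0,0],[0,0,0,0,0,0,0],[0,0,0,0,0,0,0]],
  ],
)

```text
t: 4.53
ee_pos: [517.4, 186.0, 320.5]
orientation: [0.0, 3.141, 0.0]
ft_force: [-0.4, -0.2, -0.4]
width: 44.2
```

```bash
python3 - <<'E'
from h import *
for c in("wrist","scene"): cv2.imwrite(f"pics/{c}3.png",ctrl.get_image(c)[:,:,::-1])
E
```

```text
(no output)
```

View pics/scene3.png

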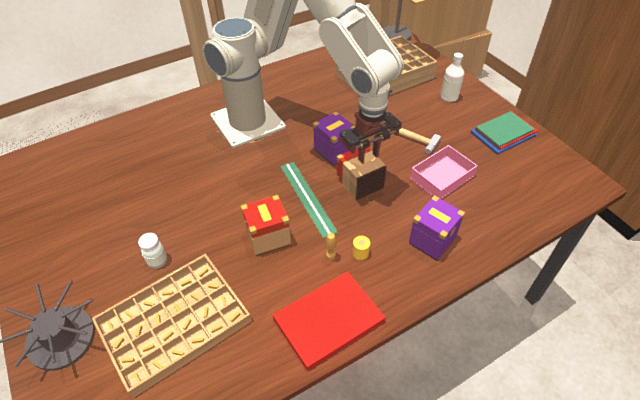

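The left box lies on its side. Its underside at (370,181) is plain black with no stamp. Next is the right box.

Emit:
jog_arm(
  steps=[
    [[0,0,-0.028,0,0,0,0],[0,0,-0.028,0,0,0,0],[0,0,-0.028,0,0,0,0],[-0.0102,-0.0344,0,0,0,0,0],[-0.0102,-0.0344,0,0,0,0,0],[-0.0102,-0.0344,0,0,0,0,0],[-0.0102,-0.0344,0,0,0,0,0],[-0.0102,-0.0344,0,0,0,0,0],[-0.0102,-0.0344,0,0,0,0,0],[-0.0102,-0.0344,0,0,0,0,0],[-0.0102,-0.0344,0,0,0,0,0],[-0.0102,-0.0344,0,0,0,0,0],[-0.0102,-0.0344,0,0,0,0,0],[-0.0102,-0.0344,0,0,0,0,0],[0,0,0,0,0,4,0],[0,0,0,0,0,4,0],[0,0,0,0,0,0,0]],
  ],
)

```text
t: 6.05
ee_pos: [628.9, -193.5, 403.8]
orientation: [-0.225, -3.133, -0.0]
ft_force: [0.0, 0.4, -0.0]
width: 43.8
```

```bash
python3 - <<'E'
from h import *
i=ctrl.camera_info("wrist");o=ctrl.get_obs();print(o['ee_pos'],o['orientation'])
im=ctrl.get_image("wrist");cv2.imwrite(f"pics/wrist4.png",im[:,:,::-1])
cv2.imwrite(f"pics/scene4.png",cv2.resize(ctrl.get_image("scene")[120:260,220:420,::-1],None,fx=4,fy=4))
K=np.array([[i['fx'],0,i['cx']],[0,i['fy'],i['cy']],[0,0,1]]);T=np.eye(4);T[:3,:3]=R.from_rotvec(o['orientation']).as_matrix();T[:3,3]=o['ee_pos'];T=T@i['T_tool_cam']
a=np.radians(-8);r=np.array([[np.cos(a),-np.sin(a)],[np.sin(a),np.cos(a)]])
P=np.c_[np.array([[50,55],[50,-55],[-50,-55],[-50,55]])@r.T+[535,-178.6],[120]*4]
q=(P-T[:3,3])@T[:3,:3];print(cv2.projectPoints(q,np.zeros(3),np.zeros(3),K,i['dist'])[0].reshape(-1,2).round())
E
```

```text
[ 628.9499816  -193.47786662  403.84208282] [-2.25097865e-01 -3.13297918e+00 -2.93495016e-04]
[[390. 151.]
 [255. 152.]
 [249.  19.]
 [395.  19.]]
```

View pics/wrist4.png

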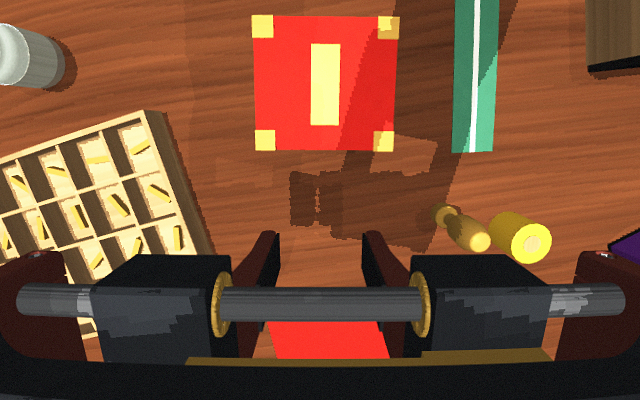

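View pics/scene4.png

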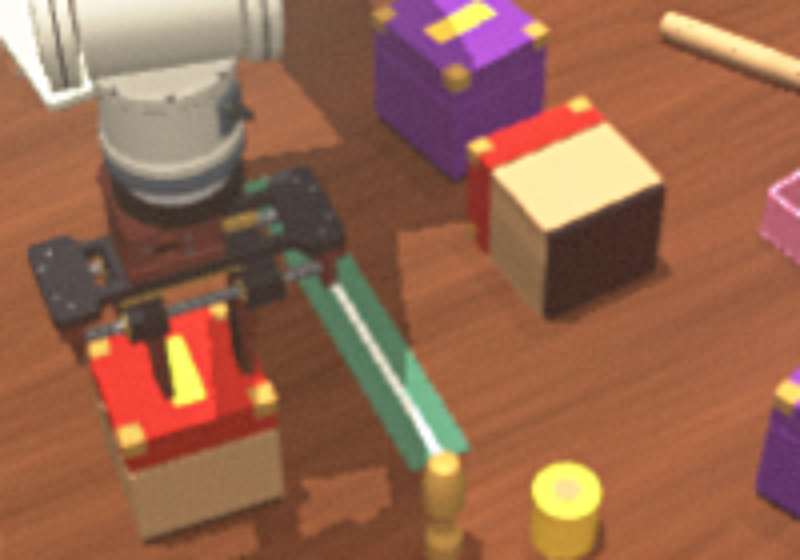

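The prediction matches: lid corners are at about (254,151) and (394,151). The left box lies flat with a plain black underside. I'll repeat the same arc on the right box.

Emit:
jog_arm(
  steps=[
    [[0,0,0.029,0,0,0,0],[0,0,0.029,0,0,0,0],[0,0,0.029,0,0,0,0],[0,0,0.029,0,0,0,0],[0.017,0,0,0,0,0,0],[0.016,0,0,0,0,0,0],[0.01,0,-0.0077,0,0,0,0],[0.01,0,-0.0077,0,0,0,0],[0.0112,0,-0.0059,0,0,0,0],[0.0112,0,-0.0059,0,0,0,0],[0.012,0,-0.0038,0,0,0,0],[0.012,0,-0.0038,0,0,0,0],[0.0125,0,-0.0017,0,0,0,0],[0.0125,0,-0.0017,0,0,0,0],[0.0126,0,0.0005,0,0,0,0],[0.0126,0,0.0005,0,0,0,0],[0.0124,0,0.0028,0,0,0,0],[0.0124,0,0.0028,0,0,0,0],[0,0,0,0,0,0,0],[0,0,0,0,0,0,0]],
  ],
)

```text
t: 7.82
ee_pos: [455.5, -168.1, 320.1]
orientation: [-0.219, -3.134, -0.0]
ft_force: [0.8, -0.3, -0.5]
width: 44.0
```

Emit:
jog_arm(
  steps=[
    [[0,0,0,0,0,0,0],[0,0,0,0,0,0,0],[0,0,0,0,0,0,0],[0,0,0,0,0,0,0],[0,0,0,0,0,0,0],[0,0,-0.0278,0,0,0,0],[0,0,-0.0278,0,0,0,0],[0,0,-0.0278,0,0,0,0]],
  ],
)

```text
t: 8.48
ee_pos: [456.1, -168.1, 403.8]
orientation: [-0.219, -3.132, -0.001]
ft_force: [0.3, -0.8, -0.8]
width: 43.9
```

```bash
python3 - <<'E'
from h import *
o=ctrl.get_obs();print(o['t'],o['ee_pos'],o['orientation'])
s=ctrl.get_image("scene");cv2.imwrite("pics/scene5.png",cv2.resize(s[120:260,220:420,::-1],None,fx=4,fy=4))
print([(d['uv'],d['p']) for d in ctrl.landmark_of("stamp","scene")])
s=ctrl.get_image("top");cv2.imwrite("pics/top5.png",cv2.resize(s[130:330,220:440,::-1],None,fx=3,fy=3))
E
```

```text
8.4833 [ 456.14325979 -168.06543599  403.82659416] [-2.18585487e-01 -3.13231910e+00 -8.69150675e-04]
[([261.3, 215.2], 0.95), ([358.7, 251.2], 0.71)]
```

View pics/scene5.png

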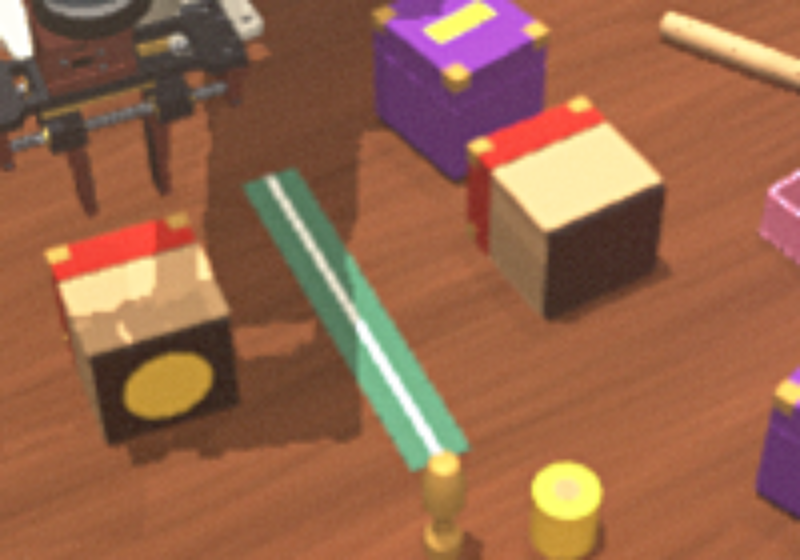

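View pics/top5.png

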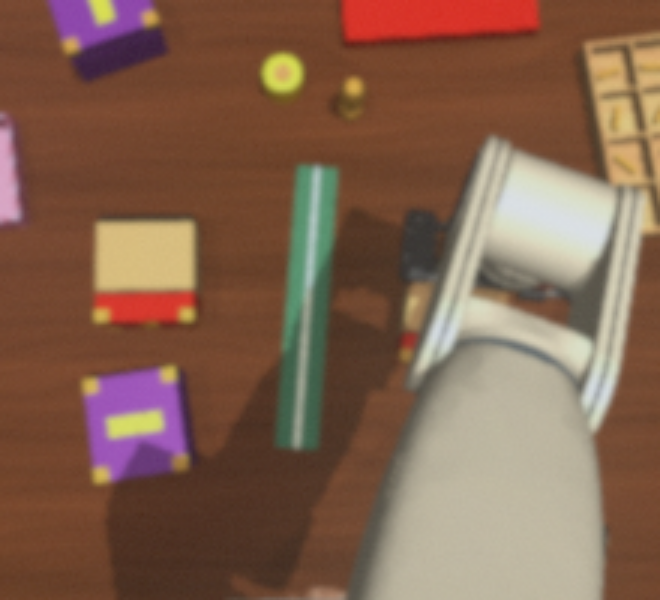

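The stamp is visible on the right box at scene pixel (262,216). Both boxes lie flat. I'll measure the right box.

```bash
python3 - <<'E'
from h import *
print("stamp z50",unproj("scene",[(261.8,216)],50))
print("underside top corners z~98",unproj("scene",np.array([(80,361),(227,320)])/4+[220,120],98))
print("lid top corners z100",unproj("scene",np.array([(50,255),(190,217)])/4+[220,120],100))
print("left box corners z100",unproj("top",np.array([(95,221),(196,219),(196,322),(94,322)])/3+[220,130],100))
E
```

```text
stamp z50 [[ 483.79798538 -167.54800768   50.        ]]
underside top corners z~98 [[ 470.18197267 -225.6633359    98.        ]
 [ 489.75628175 -116.07011526   98.        ]]
lid top corners z100 [[ 362.85070116 -202.41047803  100.        ]
 [ 381.68148125  -92.92756459  100.        ]]
left box corners z100 [[538.82206678 241.58878079 100.        ]
 [539.25647168 127.48686053 100.        ]
 [423.09349602 127.50891258 100.        ]
 [424.81994967 241.03688432 100.        ]]
```

Emit:
jog_arm(
  steps=[
    [[0,0,0,0,0,7.1,0],[0,0,0,0,0,7.1,0],[0,0,0,0,0,7.1,0],[0,0,0,0,0,7.1,0],[0,0,0,0,0,7.1,0],[0,0,0,0,0,7.1,0],[0,0,0,0,0,7.1,0],[0,0,0,0,0,7.1,0],[0,0,0,0,0,7.1,0],[0,0,0,0,0,7.1,0],[0,0,0,0,0,7.1,0],[0,0,0,0,0,7.1,0],[0,0,0,0,0,6.8,0],[-0.0301,-0.0104,0,0,0,0,0],[-0.0301,-0.0104,0,0,0,0,0],[-0.0301,-0.0104,0,0,0,0,0],[0,0,0,0,0,0,0]],
  ],
)

```text
t: 10.05
ee_pos: [407.8, -254.4, 401.9]
orientation: [-2.408, -2.015, 0.003]
ft_force: [-0.1, 1.0, -0.6]
width: 44.3
```

```bash
python3 - <<'E'
from h import *
i=ctrl.camera_info("wrist");o=ctrl.get_obs();print(o['ee_pos'],o['orientation'])
im=ctrl.get_image("wrist");cv2.imwrite(f"pics/wrist6.png",im[:,:,::-1])
K=np.array([[i['fx'],0,i['cx']],[0,i['fy'],i['cy']],[0,0,1]]);T=np.eye(4);T[:3,:3]=R.from_rotvec(o['orientation']).as_matrix();T[:3,3]=o['ee_pos'];T=T@i['T_tool_cam']
print(T[:3,:3].round(2).tolist())
a=np.radians(-10);r=np.array([[np.cos(a),-np.sin(a)],[np.sin(a),np.cos(a)]])
P=np.c_[np.array([[60,55],[60,-55],[-60,-55],[-60,55]])@r.T+[426,-158],[100]*4]
q=(P-T[:3,3])@T[:3,:3];print(cv2.projectPoints(q,np.zeros(3),np.zeros(3),K,i['dist'])[0].reshape(-1,2).round())
E
```

```text
[ 407.8316607  -254.43115184  401.94760179] [-2.40773613 -2.0154919   0.00283739]
[[0.98, -0.17, -0.04], [-0.18, -0.96, -0.24], [-0.0, 0.24, -0.97]]
[[398.  13.]
 [393. 151.]
 [254. 151.]
 [249.  13.]]
```

View pics/wrist6.png

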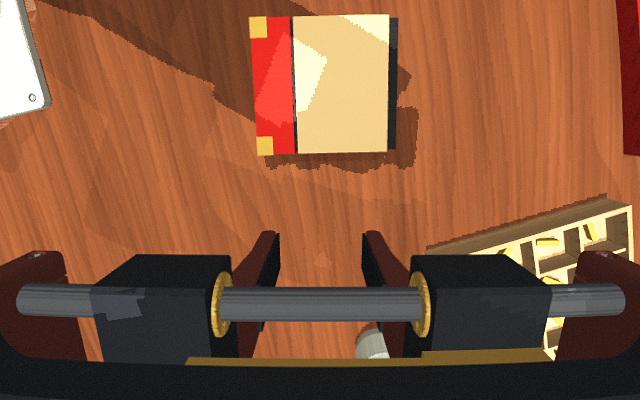

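Emit:
jog_arm(
  steps=[
    [[0,0,0.0368,0,0,0,0],[0,0,0.0368,0,0,0,0],[0,0,0.0368,0,0,0,0],[0,0,0.0368,0,0,0,0],[0,0,0.0368,0,0,0,0],[0.014,0,0,0,0,0,0],[0.012,0,0,0,0,0,0],[0.01,0,0,0,0,0,0],[0.01,0,0,0,0,0,0],[0.01,0,0,0,0,0,0],[0.01,0,0,0,0,0,0]],
  ],
)

```text
t: 11.02
ee_pos: [422.0, -185.8, 220.6]
orientation: [2.404, 2.018, 0.002]
ft_force: [0.6, -2.2, -1.4]
width: 43.7
```

```bash
python3 - <<'E'
from h import *
s=ctrl.get_image("scene");cv2.imwrite("pics/scene7.png",cv2.resize(s[120:260,220:420,::-1],None,fx=4,fy=4))
E
```

```text
(no output)
```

View pics/scene7.png

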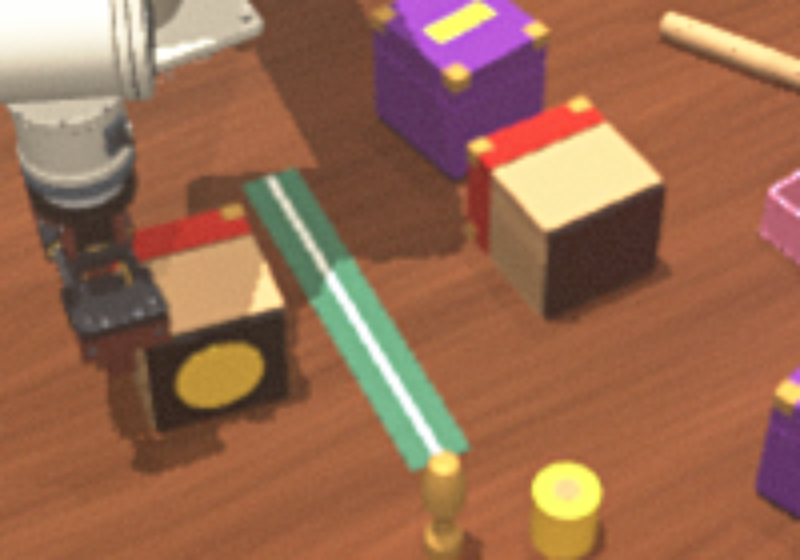

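The box slides flat and straight, with the stamp now at crop pixel (220,375). I'll keep pushing.

Emit:
jog_arm(
  steps=[
    [[0.01,0,0,0,0,0,0],[0.01,0,0,0,0,0,0],[0.01,0,0,0,0,0,0],[0.01,0,0,0,0,0,0],[0.01,0,0,0,0,0,0],[0.01,0,0,0,0,0,0],[0.01,0,0,0,0,0,0],[0.01,0,0,0,0,0,0],[0.01,0,0,0,0,0,0],[0.01,0,0,0,0,0,0],[0.008,0,0,0,0,0,0],[0.004,0,0,0,0,0,0],[0,0,0,0,0,0,0]],
  ],
)

```text
t: 12.15
ee_pos: [441.0, -75.6, 219.9]
orientation: [2.405, 2.02, 0.002]
ft_force: [0.2, -0.6, -0.4]
width: 43.9
```

```bash
python3 - <<'E'
from h import *
print(ctrl.get_obs()['ee_pos'])
s=ctrl.get_image("scene");cv2.imwrite("pics/scene8.png",cv2.resize(s[120:260,220:420,::-1],None,fx=4,fy=4))
d=ctrl.landmark_of("stamp","scene");print([(x['uv'],x['p'],unproj("scene",[x['uv']],50)[0].round(1)) for x in d])
E
```

```text
[441.04280758 -75.63835164 219.86428249]
[([310.5, 202.4], 0.59, array([511.8, -15.7,  50. ]))]
```

View pics/scene8.png

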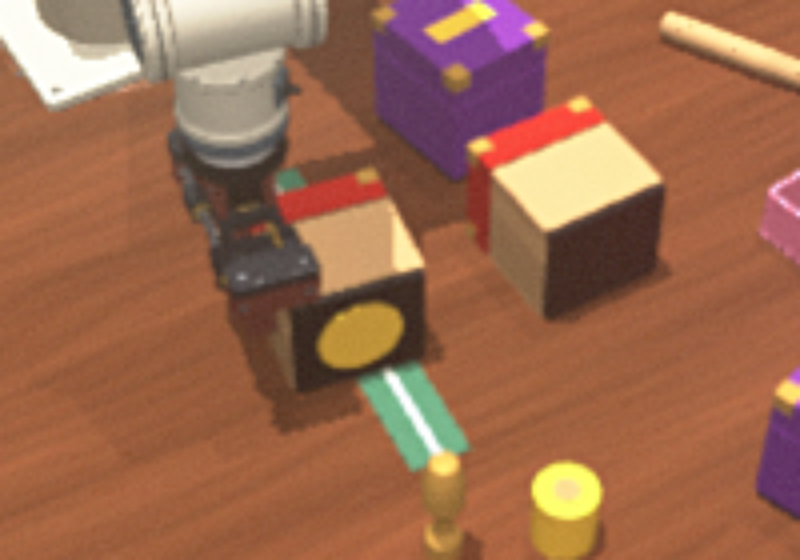

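The stamp is at about (310,204) in the full picture. That puts the box centre about 10–14 mm short of the stripe, so I'll nudge it 11 mm and look again.

Emit:
jog_arm(
  steps=[
    [[0.006,0,0,0,0,0,0],[0.005,0,0,0,0,0,0],[0,0,0,0,0,0,0],[-0.01,0,0,0,0,0,0],[-0.02,0,0,0,0,0,0],[-0.03,0,0,0,0,0,0],[-0.02,0,-0.03,0,0,0,0],[0,0,-0.035,0,0,0,0],[0,0,-0.035,0,0,0,0],[0,0,-0.035,0,0,0,0],[0,0,-0.035,0,0,0,0],[-0.04,0,0,0,0,0,0],[-0.04,0,0,0,0,0,0],[-0.04,0,0,0,0,0,0],[-0.04,0,0,0,0,0,0],[0,0,0,0,0,0,0]],
  ],
)

```text
t: 13.58
ee_pos: [399.8, -307.5, 389.6]
orientation: [2.408, 2.013, -0.001]
ft_force: [-0.2, 0.6, -0.4]
width: 44.0
```

```bash
python3 - <<'E'
from h import *
s=ctrl.get_image("scene");cv2.imwrite("pics/scene9.png",cv2.resize(s[120:260,220:420,::-1],None,fx=4,fy=4))
d=ctrl.landmark_of("stamp","scene");print([(x['uv'],x['p'],unproj("scene",[x['uv']],50)[0].round(1)) for x in d])
s=ctrl.get_image("top");cv2.imwrite("pics/top9.png",cv2.resize(s[130:330,220:440,::-1],None,fx=3.6,fy=3))
cv2.imwrite("pics/top9.png",cv2.resize(s[130:330,220:440,::-1],None,fx=3,fy=3))
E
```

```text
[([313.7, 201.7], 0.64, array([514.4,  -5.9,  50. ])), ([357.3, 250.8], 0.61, array([736.6,   7.3,  50. ]))]
```

View pics/scene9.png

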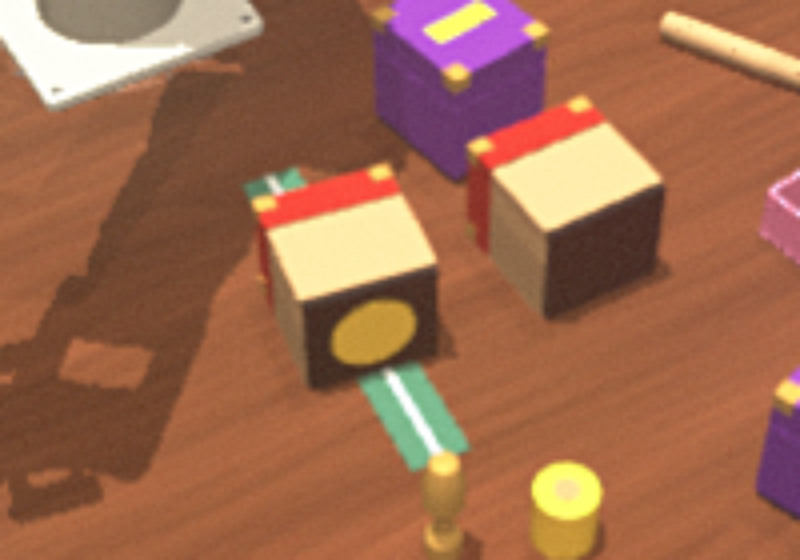

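View pics/top9.png

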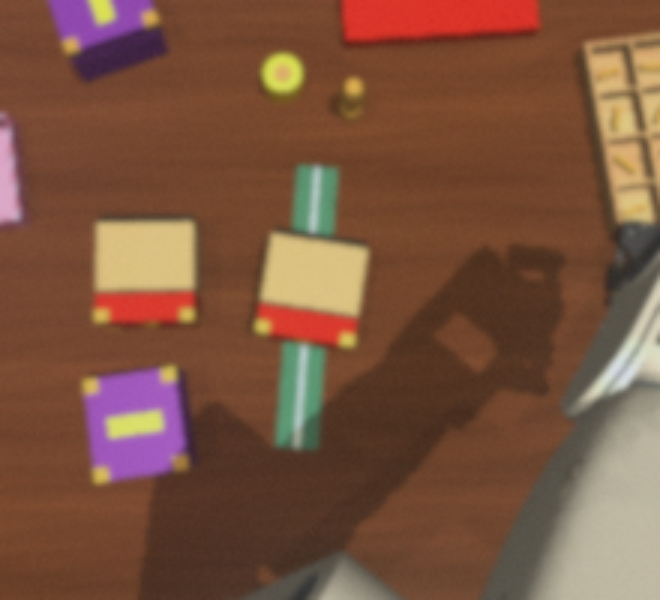

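```bash
python3 - <<'E'
from h import *
w=unproj("top",np.array([(271,231),(370,245),(356,347),(255,331)])/3+[220,130],100)[:,:2];c=w.mean(0);print(c)
a,b=unproj("top",np.array([(318,167),(297,448)])/3+[220,130],0)[:,:2]
d=(a-b)/np.linalg.norm(a-b);r=c-(a+b)/2;print("along",r@d,"off",d[0]*r[1]-d[1]*r[0])
c2=unproj("scene",[(313.5,203)],50)[0,:2]-60*np.array([.985,-.174]);r=c2-(a+b)/2;print(c2,"along",r@d,"off",d[0]*r[1]-d[1]*r[0])
E
```

```text
[458.84586561  -3.07318945]
along 9.089486875490383 off -5.02315126799842
[459.57234849   1.39197832] along 9.40747692955462 off -0.5104599533758393
```

```bash
python3 -c "
from workcell import ctrl
print(ctrl.close_job())"
```

```text
the job is handed in; nothing more can be done
None
```

I tipped both red-lidded boxes onto their sides towards the robot. The gold stamp was under the right-hand one. I then slid that box flat along the table onto the green line, backed the arm away and handed the job in at about 13.7 s.

Last checks before handing in:
- **Stamped box:** it lies flat. Its centre is 5 mm from the white stripe by the top camera and 0.5 mm by the scene camera (25 mm allowed), and about 9 mm along from the line's middle.
- **Other box:** it lies on its side with a plain black underside, about 180 mm from the stripe and about 114 mm from where it stood.
- **Everything else:** the foil, brass tool, tray, hammer handle and purple boxes looked unmoved in the parts of the last pictures I viewed. The glue jar was outside those views, but the arm never went near it. The wrist force stayed below about 3 N at every reading I got.

The only disagreements were those few millimetres between the cameras and a weak false "stamp" detection near the foil roll. No check failed.

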